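# Set the biscuit under the hardness tester's foot with the coarse and fine knobs

## Robot

A 6-joint arm with a two-finger parallel gripper is mounted at the origin on the work surface. World frame = base frame: x ahead of the robot, y to its left, z up, the work surface at z = 0. Lengths are in m, angles in degrees, forces in N, time in s.
With the tool pointing down it reaches from about 0.35 to 0.95 m from the base axis. Payload 17.4 kg.
Tool frame: the origin (TCP) lies midway between the tips of the shut fingers; the grasp point (between the pads) lies r.grasp_offset behind it (r.grasp_offset is the distance from the TCP to the grasp point, in m); z points along the fingers, y is the direction in which the jaws open and shut (so a half turn about z gives the same grasp; the last joint's range is limited). The gripper opens to 93 mm and grips with 3 to 60 N. Pads are 15 mm wide; open, the fingers measure 128 mm over their backs; the gripper's body (75 mm by 188 mm) begins 65 mm behind the grasp point.
Start: joints at [61.203, 6.646, 82.598, -0, 90.757, -2.166], TCP at [0.303, 0.603, 0.219] pointing down, gripper open.
Joint ranges: [-162.19, 162.19], [-47.58, 125.68], [4.15, 143.07], [-65.23, 245.23], [0.69, 171.88], [-170.13, 170.13]. Speed limits (degrees/s): [108.29, 108.29, 127.2, 180, 180, 180].

## Interface

Orientations are given as [roll, pitch, yaw] about the fixed x, y, z axes, in that order (R = Rz(yaw) Ry(pitch) Rx(roll)).
In Python, from workcell import r gives the robot as it stands.
- The arm moves only by the tool step_arm, never from a script. Its argument "series" is a list of rows, each a list of 7 numbers: the shift along the tool's x, y, z in mm, then the turn, a rotation vector about the tool's x, y, z in degrees, then the opening, from 0 (shut) to 1 (fully open). In form: [[x, y, z, rx, ry, rz, gripper], ...]. A call has 1 to 20 rows; each row is the pose to reach, as a shift and turn from the pose measured when the call began, along the tool's axes at that moment; what a row does not reach only later rows make up. A row lasts 1/8 s, in which the tool goes at most 62.5 mm and 10.7 degrees, less where a joint would pass 70% of its speed; a pose out of reach is approached as far as the arm can. A call with a gripper value outside its range is refused whole. The fingers move at their own pace and stop on an object; "squeeze" is the grip in N (left out, the last holds). Time passes only in rows, so rows that repeat a pose let the fingers close. It gives the time, the measured TCP pose, the force and the opening at its end, in the units of the state.
- r.state(): the state, without advancing time (a new reading comes with each control period).
- r.camera(name): name is "scene" or "top"; returns the picture (400x640x3 uint8, blue, green, red); there is no depth.
- r.camera_params(name): a dict with "fx", "fy", "cx", "cy" (pixels), "k1" (the pictures are not rectified: a ray, as slopes to the right and down, at radius r is drawn at 1 + k1 r^2 times it, then the intrinsics apply), "world_from_camera" (4x4, takes a point from camera to world coordinates). Camera axes: x right, y down, z forward; pixel columns grow to the right and rows downward; lengths in m; the calibration is good to about 2 mm. A picture is of the moment at which its call begins. camera_params takes no time and is no camera call.
- r.sign_off(): hands the job in, once; it reports no verdict.
The state is a dict: "time": time; "joints": joint angles; "qvel": joint speeds; "joint_torque": joint torques, N m; "tool_pos": TCP position; "eef_rot": TCP orientation; "wrist_force": force on the tool from outside, world axes, zero at the start; "ft_torque": the same for the moment, N m; "finger_gap": finger opening in m.
Only numpy, scipy, OpenCV 4.12 (cv2) and the standard library are available. Lean on these libraries where they do the work, as an engineer would, in place of code of your own. Each camera call takes 0.05 s, during which the arm holds its last target. There are 200 camera calls.

## Task

Set the biscuit against the hardness tester's foot: turn the lower, wide coarse knob to raise the dish until the tip of its pointer is level with the top of the height post beside it, without turning the fine knob. Then turn only the narrow fine knob on top to bring the foot down, feeling for the touch, until it presses the biscuit with about 15 N (its spring given way by about 1.5 mm), never hard enough to crush it, and leave the coarse knob as set. Let go, and leave the tumbler and the sample cup beside the knobs where they stand.

Things in the scene. Friction and masses are not known exactly. Their poses are not given: they have to be found in the camera images.
- coarse_grip (a point): Wide lower knob of the concentric pair (coarse feed), a plain black knurled disc 56 mm in diameter and 28 mm high on the white gearbox of the tester, axis upright. This point lies on its axis, 6 mm below its top face; the gearbox top lies 26 mm below this point (the fingertips must stay above that). The fine knob stands 37 mm high on top of it, so its top is 43 mm above this point. Needs about 0.4 N m to turn and stays where it is left.
- fine_grip (a point): Narrow upper knob of the pair (fine feed), black knurled, 26 mm in diameter, 36 mm high, same upright axis. Point on its axis, 12 mm below its top, 25 mm above the top of the coarse knob. Turns with about 0.19 N m of friction and stays put. Held at rest, friction shifts the torque reading by up to that, either sign; compare averaged readings taken alike before and after the touch.
- coarse (a joint): Angle of the coarse knob (rad), 0 to 1.9, grows clockwise seen from above. Every rad clockwise raises the dish with biscuit and pointer by 16 mm.
- fine (a joint): Angle of the fine knob (rad), 0 to 2.7, grows clockwise seen from above. Every rad clockwise lowers the spindle with the foot by 8 mm. Every N on the biscuit adds 0.008 N m to the clockwise torque: a step of about 0.08 N m at the touch (foot spring preload 10 N), then 3 N/mm, or 24 N per rad. 15 N comes about 0.2 rad after the touch; 23 N, too much, about 0.55 rad after it.
- fine_mark (a point): White pointer line on the top of the fine knob, 12 mm from its axis; it turns with that knob.
- pointer (a point): Top tip of the thin upright steel pointer (5 by 8 mm) fixed to the side of the sample dish; it rises with the dish and starts 9 to 21 mm below the top of the post.
- post_top (a point): Top of the thin fixed upright steel height post (5 by 8 mm) that stands 16 mm beside the pointer.
- dish: Steel sample dish, 80 mm across, on a pillar under the tester's foot, 150 mm to the side of the knobs; it only moves up and down, by the coarse knob. Origin on its axis at the foot of the pillar, z up; its rim lies 52 mm above the origin, its pointer's tip 77 mm above it. The biscuit in it, 50 mm across, stands 0 to 8 mm above the rim (how far is not measured). With the pointer level with the post and the fine knob at 0 the face of the foot is 13 to 17 mm above the rim.
- tumbler: Glass tumbler, 64 mm across and 85 mm high, standing beside the tester; origin at the centre of its underside.
- cup: Clear plastic sample cup, 68 mm across and 50 mm high, standing beside the tester; origin at the centre of its underside.

How it is judged (in metres and radians):
On the way:
1. the dish's pointer is level with the top of the post (within 2.5 mm) by the coarse knob alone, foot still clear of the biscuit (z of pointer in the frame of post_top between -0.0025 and 0.0025 m and distance of fine_mark from where it was at the start of the episode below 0.003 m and contact force between dish and anything else below 3 N), for 0.3 s.
At the end, for the whole second after the job is handed in: The foot presses the biscuit on the dish with 11 to 19 N, the pointer is still level with the post within 3 mm, both knobs are at rest (contact force between dish and anything else between 11 and 19 N and z of pointer in the frame of post_top between -0.003 and 0.003 m and velocity of joint coarse between -0.05 and 0.05 rad/s and velocity of joint fine between -0.05 and 0.05 rad/s); the robot touches nothing.
It fails at once if the biscuit is crushed: more than 23 N on the dish (contact force between dish and anything else above 23 N).
It fails at once if the fine knob is turned (more than about 0.33 rad) while the pointer is still more than 4 mm below the post (distance of fine_mark from where it was at the start of the episode above 0.004 m and z of pointer in the frame of post_top below -0.004 m).
It fails at once if the coarse knob is out of its setting (pointer more than 4 mm from level) while the foot presses the biscuit (contact force between dish and anything else above 4 N and (z of pointer in the frame of post_top above 0.004 m or z of pointer in the frame of post_top below -0.004 m)).
It fails at once if the tumbler or the sample cup beside the knobs is pushed more than 20 mm (distance of any of tumbler, cup from where it was at the start of the episode above 0.02 m).
It also fails if it takes over 72 s, if anything falls off the work surface, if the arm or the gripper's body presses on something with over 40 N, if the wrist force passes 120 N, or if a joint passes its speed limit or range.

## Working session

There is one attempt and no reset: what is moved stays moved. The work goes in short steps, Python scripts to look and compute and a tool call to move; the robot and the scene stay as the last step left them, time stands still between calls to the robot, and variables do not carry over. Pictures are saved under pics/ and viewed, about 8 in all and at most 12, crops included, and the job is handed in when it is done.

Besides the shell and the picture viewer there is one more tool, called as name(argument=value, ...) on one line, values as JSON. step_arm: Moves the arm, as the interface text tells. Its arguments: {"type":"object","properties":{"series":{"type":"array","items":{"type":"array","items":{"type":"number"}}},"squeeze":{"type":"number"}},"required":["series"]}

```bash
ls; mkdir -p pics; python3 - <<'E'
from workcell import r
import cv2
print(r.state(), r.grasp_offset)
for n in("scene","top"):
    cv2.imwrite(f"pics/{n}0.png",r.camera(n)); print(n,r.camera_params(n))
E
```

```text
pics
{'time': 0.0, 'joints': array([ 6.12034152e+01,  6.67503122e+00,  8.26352300e+01,  2.55002756e-04,
        9.07563675e+01, -2.16662543e+00]), 'qvel': array([-0.04404225, -0.01179836,  0.02973731,  0.03791342,  0.03339648,
       -0.04038037]), 'joint_torque': array([ 1.98926900e-03, -7.21241283e+01, -6.22617459e+01,  7.80890649e-02,
        2.35068711e-02, -3.91979893e-05]), 'tool_pos': array([0.30247217, 0.60321268, 0.2179001 ]), 'eef_rot': array([-1.79933429e+02, -2.77374789e-03,  1.53370042e+02]), 'wrist_force': array([-0.35971893, -0.4970993 ,  0.48333073]), 'ft_torque': array([-0.00352277, -0.02925972, -0.0284454 ]), 'finger_gap': 0.09315966129971266} 0.0188
scene {'fx': 408.5666088027711, 'fy': 408.5666088027711, 'cx': 317.33373754291347, 'cy': 199.32620828156786, 'k1': -0.020112352825976926, 'world_from_camera': array([[ 0.82345446,  0.33410034, -0.45858446,  0.93730759],
       [ 0.56696797, -0.51541801,  0.64256641, -0.46215216],
       [-0.02168104, -0.78912688, -0.61384746,  0.59644184],
       [ 0.        ,  0.        ,  0.        ,  1.        ]])}
top {'fx': 452.7892854271649, 'fy': 452.7892854271649, 'cx': 318.9510777397109, 'cy': 204.16714106166052, 'k1': 0.03168934363803046, 'world_from_camera': array([[ 0.00321853, -0.99867632,  0.05133469,  0.51320886],
       [-0.99998368, -0.00297194,  0.00487911,  0.04820885],
       [-0.00472009, -0.05134956, -0.99866959,  0.97431516],
       [ 0.        ,  0.        ,  0.        ,  1.        ]])}
```

View pics/scene0.png

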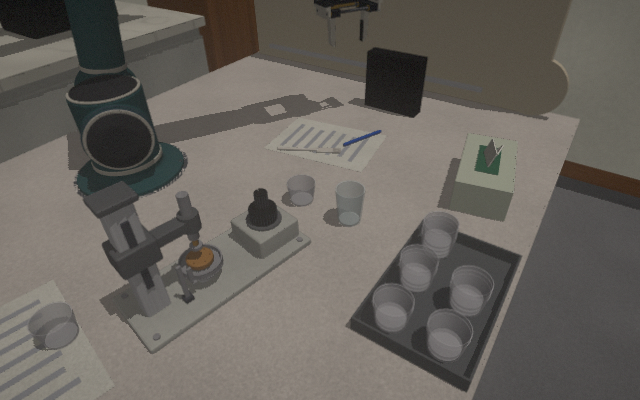

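View pics/top0.png

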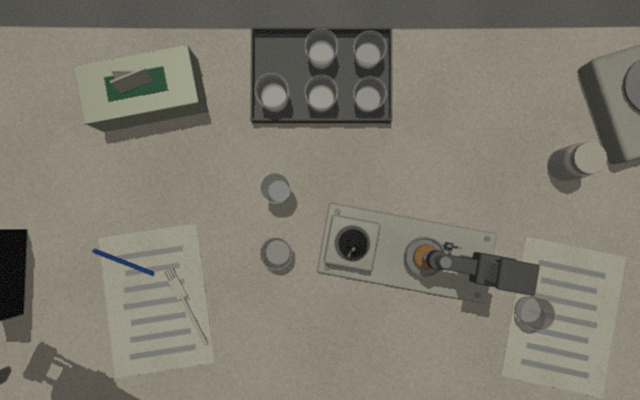

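The tester's knobs are at about (262,212) in the scene view and (352,243) in the top view. The cup is at (301,190) / (277,252), the tumbler at (349,204) / (276,189), and the pointer and post at about (187,280) / (450,247). Next I'll zoom in on both.

```bash
python3 - <<'E'
import cv2,numpy as np
s=cv2.imread("pics/scene0.png");t=cv2.imread("pics/top0.png")
a=cv2.resize(s[180:310,150:310],None,fx=5,fy=4.6,interpolation=cv2.INTER_CUBIC)
a=cv2.convertScaleAbs(a,alpha=1.6)
cv2.imwrite("pics/cs.png",a)
b=cv2.resize(t[195:315,310:510],None,fx=4,fy=4,interpolation=cv2.INTER_CUBIC)
cv2.imwrite("pics/ct.png",cv2.convertScaleAbs(b,alpha=1.6))
E
```

```text
(no output)
```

View pics/cs.png

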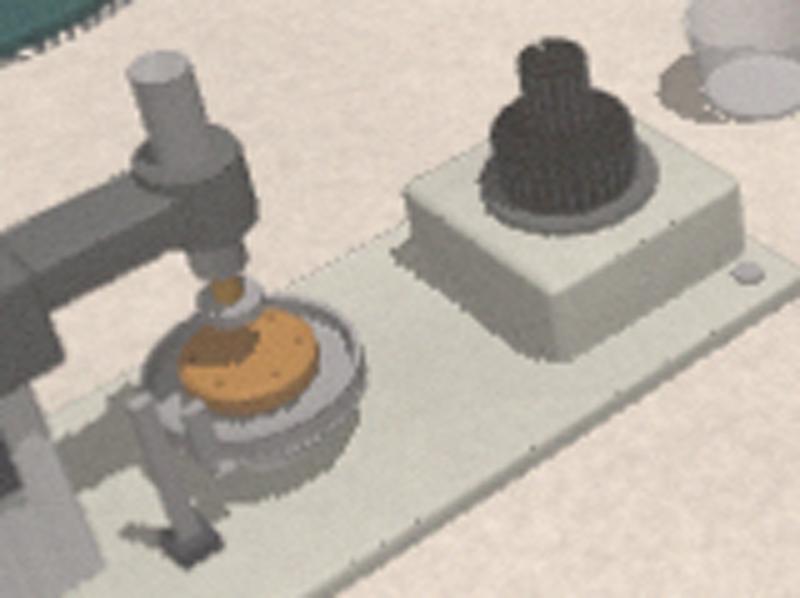

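View pics/ct.png

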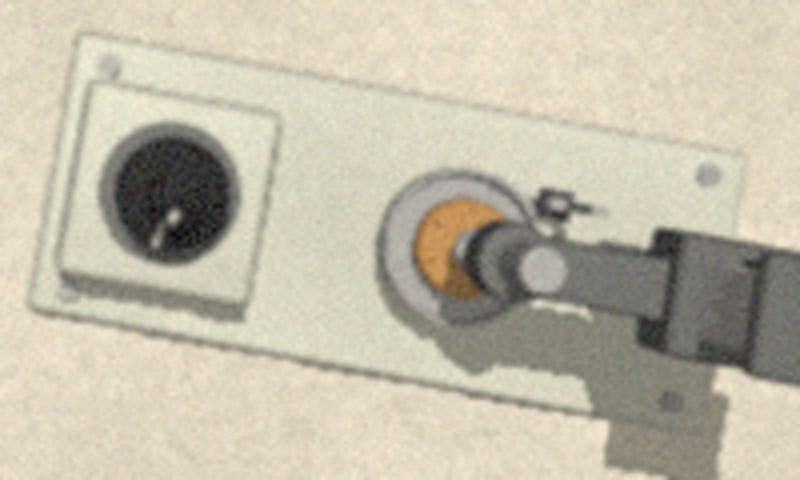

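The crops show the post tip at about scene (178,267), with the pointer tip at about (189,268) near the dish. I'll fit the stacked cylinders to the dark silhouettes and triangulate the other objects.

```bash
cat > h.py <<'E'
import numpy as np,cv2
from workcell import r
P={n:r.camera_params(n) for n in("scene","top")}
def K(n):
    p=P[n];return np.array([[p["fx"],0,p["cx"]],[0,p["fy"],p["cy"]],[0,0,1]])
def D(n): return np.array([P[n]["k1"],0,0,0,0.])
def proj(n,X):
    T=np.linalg.inv(P[n]["world_from_camera"])
    return cv2.projectPoints(np.array(X,float).reshape(-1,3),cv2.Rodrigues(T[:3,:3])[0],T[:3,3],K(n),D(n))[0].reshape(-1,2)
def ray(n,u):
    q=cv2.undistortPoints(np.array(u,float).reshape(1,1,2),K(n),D(n)).ravel()
    W=P[n]["world_from_camera"];return W[:3,3],W[:3,:3]@np.array([q[0],q[1],1])
def atz(n,u,z):
    o,d=ray(n,u);return o+d*(z-o[2])/d[2]
def avg(n,k=8): return np.mean([r.camera(n).astype(float) for _ in range(k)],0)
E
cat > fit.py <<'E'
from h import *
from scipy.optimize import minimize
I={n:avg(n,5) for n in P}
for n in I: cv2.imwrite(f"pics/avg_{n}.png",I[n])
a=np.linspace(0,2*np.pi,40,endpoint=False)
def cyl(c,R,z0,z1): return [[c[0]+R*np.cos(t),c[1]+R*np.sin(t),z] for z in(z0,z1) for t in a]
box={"scene":(235,180,290,235),"top":(330,222,375,265)}
S=8
def mask(n,p):
    x0,y0,x1,y1=box[n];m=np.zeros(((y1-y0)*S,(x1-x0)*S),np.uint8)
    for R,z0,z1 in((.028,-.022,.006),(.013,.006,.043)):
        q=(proj(n,cyl(p,R,p[2]+z0,p[2]+z1))-[x0-.5,y0-.5])*S
        cv2.fillConvexPoly(m,cv2.convexHull(q.astype(np.int32)),255)
    return cv2.resize(m,(x1-x0,y1-y0),interpolation=cv2.INTER_AREA)/255.
obs={}
for n in P:
    x0,y0,x1,y1=box[n];g=I[n][y0:y1,x0:x1].mean(2);obs[n]=np.clip((75-g)/25,0,1) 
    print(n,np.percentile(g,[2,20,50,80]).round())
def cost(p): return sum(((mask(n,p)-obs[n])**2).sum() for n in P)
c=atz("top",(352.5,243.8),.08)
best=min((minimize(cost,[c[0],c[1],z],method="Nelder-Mead",options=dict(initial_simplex=np.array([c[0],c[1],z])+np.vstack([np.zeros(3),np.diag([.006,.006,.01])]))) for z in(.05,.07,.09,.11)),key=lambda s:s.fun)
print("knob",best.x,best.fun)
for n in P: print(n,proj(n,best.x+[0,0,.043]),proj(n,best.x))
np.save("knob.npy",best.x)
for n,m in(("cup",(277,252)),("tumbler",(276,189))): print(n,atz("top",m,.02))
big=[]
for n in P:
    x0,y0,x1,y1=box[n];v=np.hstack([I[n][y0:y1,x0:x1],np.repeat(mask(n,best.x)[:,:,None]*120,3,2),np.repeat(obs[n][:,:,None]*120,3,2)])
    v=cv2.resize(v,(780,int(780*v.shape[0]/v.shape[1])),interpolation=cv2.INTER_CUBIC);big.append(v)
cv2.imwrite("pics/fit.png",np.clip(np.vstack(big)*2,0,255))
E
python3 fit.py
```

```text
scene [ 43.  48. 121. 133.]
top [ 22.  32.  93. 131.]
knob [ 0.48156008 -0.01370393  0.08528795] 96.52659896347558
scene [[259.6126982  192.05345523]] [[261.95956723 209.37954179]]
top [[354.31188209 244.59578432]] [[352.70070377 243.76403299]]
cup [0.46148498 0.14058906 0.02      ]
tumbler [0.59410428 0.1437891  0.02      ][ WARN:0@9.155] global loadsave.cpp:1063 imwrite_ Unsupported depth image for selected encoder is fallbacked to CV_8U.
```

View pics/fit.png

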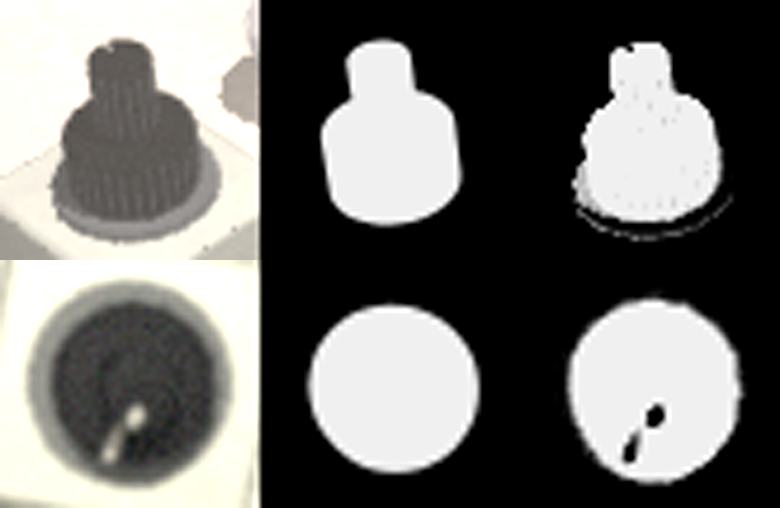

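The knob axis is at about (0.4816, -0.0137), with coarse_grip z about 0.085, and the mask matches the picture. I'll look closely at the post and pointer.

```bash
python3 - <<'E'
import cv2,numpy as np
s=cv2.imread("pics/avg_scene.png")[255:305,165:215];t=cv2.imread("pics/avg_top.png")[230:280,415:465]
f=lambda i:cv2.convertScaleAbs(cv2.resize(i,(400,400),interpolation=cv2.INTER_NEAREST),alpha=1.7)
cv2.imwrite("pics/pp0.png",np.hstack([f(s),f(t)]))
E
```

```text
(no output)
```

View pics/pp0.png

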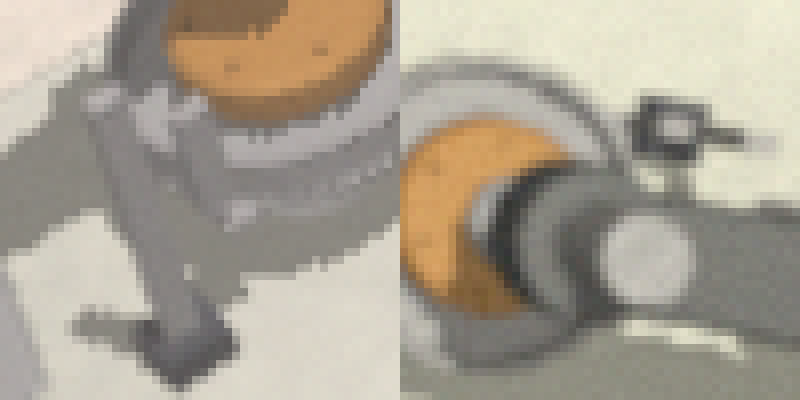

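```bash
python3 - <<'E'
from h import *
c=lambda n,x,y:((165 if n=="scene" else 415)+x/8-.5,(255 if n=="scene" else 230)+y/8-.5)
inv=lambda n,p:((np.array(p)-np.array([165,255] if n=="scene" else [415,230])+.5)*8).round(0)
for z in(.0,.01,.03,.05,.07,.09):
    for nm,u in(("box",(672,128)),("low",(683,182)),("right",(720,135))):
        X=atz("top",c("top",u[0]-400,u[1]),z);print(z,nm,X.round(4),inv("scene",proj("scene",X)))
for z in(.06,.08,.1):
  for nm,u in(("L",(103,97)),("R",(190,105)),("Rfoot",(240,212)),("box",(190,345))):
    X=atz("scene",c("scene",*u),z);print(z,nm,X.round(4),inv("top",proj("top",X))+[400,0])
k=np.load("knob.npy");print(atz("top",c("top",80,220),.06)-k)
E
```

```text
0.0 box [ 0.4757 -0.224   0.    ] [[188. 422.]]
0.0 low [ 0.4614 -0.2267  0.    ] [[136. 401.]]
0.0 right [ 0.4739 -0.2367  0.    ] [[139. 457.]]
0.01 box [ 0.4761 -0.2212  0.01  ] [[189. 386.]]
0.01 low [ 0.4619 -0.2239  0.01  ] [[137. 366.]]
0.01 right [ 0.4743 -0.2338  0.01  ] [[140. 421.]]
0.03 box [ 0.4769 -0.2156  0.03  ] [[191. 313.]]
0.03 low [ 0.463  -0.2183  0.03  ] [[140. 293.]]
0.03 right [ 0.4751 -0.2279  0.03  ] [[142. 347.]]
0.05 box [ 0.4776 -0.21    0.05  ] [[193. 238.]]
0.05 low [ 0.4641 -0.2126  0.05  ] [[142. 219.]]
0.05 right [ 0.4759 -0.2221  0.05  ] [[145. 271.]]
0.07 box [ 0.4784 -0.2044  0.07  ] [[195. 161.]]
0.07 low [ 0.4651 -0.207   0.07  ] [[145. 143.]]
0.07 right [ 0.4768 -0.2162  0.07  ] [[148. 193.]]
0.09 box [ 0.4792 -0.1988  0.09  ] [[198.  82.]]
0.09 low [ 0.4662 -0.2013  0.09  ] [[147.  65.]]
0.09 right [ 0.4776 -0.2104  0.09  ] [[150. 113.]]
0.06 L [ 0.4376 -0.1981  0.06  ] [[638. 290.]]
0.06 R [ 0.4559 -0.1889  0.06  ] [[599. 217.]]
0.06 Rfoot [ 0.4889 -0.204   0.06  ] [[659.  84.]]
0.06 box [ 0.5075 -0.2345  0.06  ] [[780.  11.]]
0.08 L [ 0.4562 -0.208   0.08  ] [[699. 221.]]
0.08 R [ 0.4738 -0.1991  0.08  ] [[662. 148.]]
0.08 Rfoot [ 0.5056 -0.2136  0.08  ] [[720.  19.]]
0.08 box [ 0.5235 -0.243   0.08  ] [[839. -54.]]
0.1 L [ 0.4749 -0.2178  0.1   ] [[764. 148.]]
0.1 R [ 0.4918 -0.2093  0.1   ] [[727.  77.]]
0.1 Rfoot [ 0.5223 -0.2233  0.1   ] [[784. -50.]]
0.1 box [ 0.5395 -0.2514  0.1   ] [[ 901. -121.]]
[-0.02671121 -0.14542604 -0.02528795]
```

Geometry settled: the post tip is at z about 0.0995, the pointer tip is about 14.5 mm lower, and the two are 16 mm apart along the plate axis (-0.178, -0.984). Now I'll move above the knobs.

step_arm(series=[[-60,-65,0,0,0,5,1],[-109,-118,0,0,0,9,1],[-158,-171,0,0,0,13,1],[-207,-224,0,0,0,17,1],[-256,-277,0,0,0,21,1],[-305,-330,0,0,0,25,1],[-354,-383,0,0,0,29,1],[-403,-436,0,0,0,33,1],[-436.5,-471.5,0,0,0,35,1],[-436.5,-471.5,0,0,0,35,1],[-436.5,-471.5,0,0,0,35,1],[-436.5,-471.5,0,0,0,35,1],[-436.5,-471.5,0,0,0,35,1],[-436.5,-471.5,0,0,0,35,1]])

```text
time: 2.35
tool_pos: [0.4813, -0.0125, 0.2188]
eef_rot: [180.0, 0.0, 118.5]
wrist_force: [0.3, 0.0, 0.4]
finger_gap: 0.0929
```

step_arm(series=[[-1,0,30,0,0,0,1],[-1,0,65,0,0,0,1],[-1,0,100,0,0,0,1],[-1,0,130,0,0,0,1],[-1,0,143,0,0,0,1],[-1,0,150,0,0,0,1],[-1,0,150,0,0,0,1],[-1,0,150,0,0,0,1]], squeeze=15)

```text
time: 3.35
tool_pos: [0.4822, -0.0134, 0.0697]
eef_rot: [179.9, 0.0, 118.5]
wrist_force: [-0.2, -0.1, 0.3]
finger_gap: 0.093
```

step_arm(series=[[0,0,0,0,0,0,0.5],[0,0,0,0,0,0,0.5],[0,0,0,0,0,0,0.5],[0,0,0,0,0,0,0.5],[0,0,0,0,0,0,0.5],[0,0,0,0,0,0,0.5]])

```text
time: 4.1
tool_pos: [0.4828, -0.0131, 0.0699]
eef_rot: [179.8, 0.1, 118.5]
wrist_force: [4.8, 2.6, -1.4]
finger_gap: 0.0554
```

step_arm(series=[[0.5,0.5,0,0,0,0,0.4],[0.5,0.5,0,0,0,0,0.4],[0.5,0.5,0,0,0,4,0.4],[0.5,0.5,0,0,0,8,0.4],[0.5,0.5,0,0,0,12,0.4],[0.5,0.5,0,0,0,16,0.4],[0.5,0.5,0,0,0,20,0.4],[0.5,0.5,0,0,0,24,0.4],[0.5,0.5,0,0,0,28,0.4],[0.5,0.5,0,0,0,32,0.4],[0.5,0.5,0,0,0,36,0.4],[0.5,0.5,0,0,0,40,0.4],[0.5,0.5,0,0,0,40,0.4]], squeeze=60)

```text
time: 5.72
tool_pos: [0.483, -0.013, 0.0699]
eef_rot: [179.8, 0.0, 78.4]
wrist_force: [2.2, -5.6, -0.0]
finger_gap: 0.055
```

```bash
cat > pp.py <<'E'
import sys
from h import *
I=avg("scene",8);cv2.imwrite("pics/%s.png"%sys.argv[1],I.round().astype(np.uint8))
J=cv2.imread("pics/avg_scene.png").astype(float)
T=J[261:275,184:194]  # start pointer tip patch
s=I[255:305,165:215].round().astype(np.uint8);s0=J[255:305,165:215].astype(np.uint8)
f=lambda i:cv2.convertScaleAbs(cv2.resize(i,(400,400),interpolation=cv2.INTER_NEAREST),alpha=1.7)
cv2.imwrite("pics/%s_pp.png"%sys.argv[1],np.hstack([f(s0),f(s)]))
st=r.state();print(st["time"],st["ft_torque"],st["wrist_force"],st["tool_pos"])
d=np.array([-.178,-.984,0])*.016
c=np.array([165+103/8-.5,255+97/8-.5]);X=atz("scene",c,.0995)
for z in(-.015,-.01,-.005,0,.005):print(z,((proj("scene",X-d+[0,0,z])-[165,255]+.5)*8).round(1))
E
python3 pp.py p1
```

```text
6.125 [-0.9203098   0.00095212 -0.34713055] [ 1.92650154 -5.15374663 -0.64158336] [ 0.48301368 -0.01295806  0.06989466]
-0.015 [[186.4 105.2]]
-0.01 [[181.2  88.9]]
-0.005 [[176.   72.6]]
0 [[170.8  56.1]]
0.005 [[165.5  39.4]]
```

View pics/p1_pp.png

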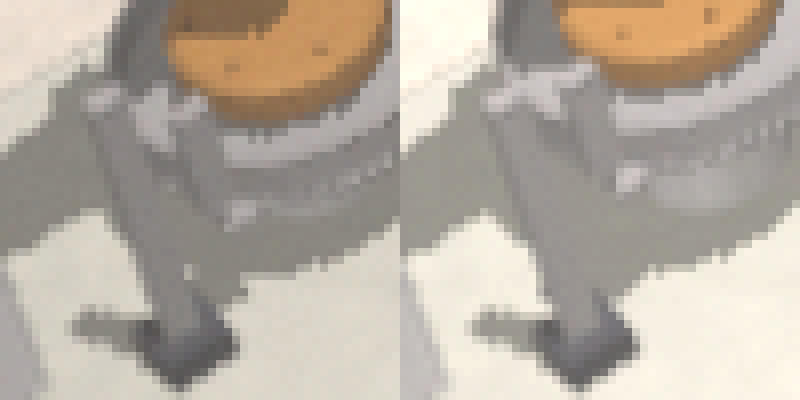

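The dish rose about 10–11 mm for the 40° turn, so the grip isn't slipping. I estimate another 4–5 mm to go, so I'll turn 13° more and then check at higher magnification with the level position overlaid.

step_arm(series=[[0,0,0,0,0,4,0.4],[0,0,0,0,0,8,0.4],[0,0,0,0,0,11,0.4],[0,0,0,0,0,13,0.4],[0,0,0,0,0,13,0.4]])

```text
time: 6.75
tool_pos: [0.4831, -0.013, 0.0699]
eef_rot: [179.8, -0.0, 65.5]
wrist_force: [3.0, -1.9, -0.7]
finger_gap: 0.0552
```

```bash
cat > ov.py <<'E'
import sys
from h import *
I=avg("scene",8).round().astype(np.uint8);cv2.imwrite("pics/%s.png"%sys.argv[1],I)
x0,y0,w,S=168,252,26,24
def up(A):return cv2.convertScaleAbs(cv2.resize(A[y0:y0+22,x0:x0+w],None,fx=S,fy=S,interpolation=cv2.INTER_CUBIC),alpha=1.8,beta=-40)
v=up(I)
X=atz("scene",(177.4,266.6),.0995);u=np.array([-.178,-.984,0]);p=np.array([.984,-.178,0])
def draw(C,a,b,col):
    q=np.array([C+u*i*a+p*j*b for i,j in((1,1),(1,-1),(-1,-1),(-1,1))])
    q=((proj("scene",q)-[x0,y0]+.5)*S).astype(np.int32);cv2.polylines(v,[q],True,col,1)
for C,col in((X,(0,255,0)),(X-.016*u,(0,0,255)),(X-.016*u-[0,0,.003],(255,0,0))): draw(C,.004,.0025,col)
cv2.imwrite("pics/%s_ov.png"%sys.argv[1],v)
s=r.state();print(s["time"],s["eef_rot"])
# dish rise from biscuit region by ECC/phase correlation
g=lambda A:cv2.cvtColor(A[245:285,183:222],cv2.COLOR_BGR2GRAY).astype(np.float32)
for n in("avg_scene","p1"):
    print(n,cv2.phaseCorrelate(g(cv2.imread(f"pics/{n}.png")),g(I),cv2.createHanningWindow((39,40),cv2.CV_32F)))
E
python3 ov.py p2
```

```text
7.15 [ 1.79828222e+02 -4.10164204e-02  6.54545542e+01]
avg_scene ((-1.3011981376742696, -5.619871573350714), 0.736879708468914)
p1 ((-0.40925634497396857, -0.9894305404484882), 0.9345221853256226)
```

View pics/p2_ov.png

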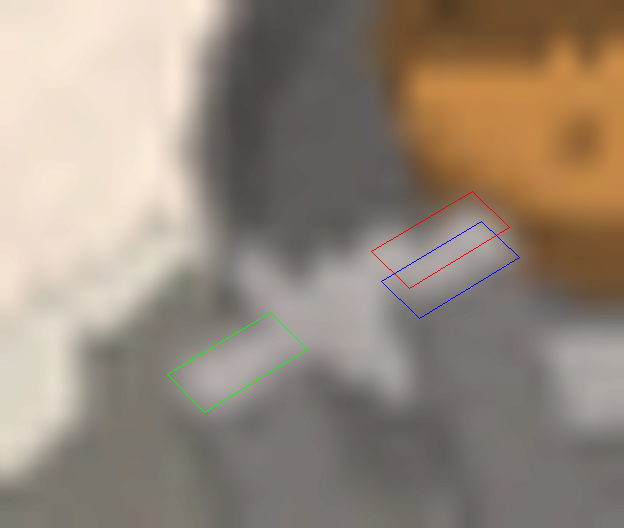

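The post cap sits in the green box and the pointer cap lies about 0.5 mm below the red (level) box. I'll turn 2° more, hold, and release.

step_arm(series=[[0,0,0,0,0,2,0.4],[0,0,0,0,0,2,0.4],[0,0,0,0,0,2,0.4],[0,0,0,0,0,2,0.4],[0,0,0,0,0,2,1],[0,0,0,0,0,2,1],[0,0,0,0,0,2,1],[0,0,0,0,0,2,1],[0,0,0,0,0,2,1],[0,0,0,0,0,2,1]])

```text
time: 8.4
tool_pos: [0.4831, -0.013, 0.0699]
eef_rot: [179.8, -0.0, 63.5]
wrist_force: [0.4, 0.7, 0.7]
finger_gap: 0.0927
```

```bash
python3 ov.py p3; python3 -c "
from h import *
s=r.state();print(s['tool_pos'],s['eef_rot'],s['finger_gap'])"
```

```text
8.8 [ 1.79826611e+02 -4.88065767e-02  6.34565154e+01]
avg_scene ((-1.1617744050999228, -6.200006975919546), 0.6836840969324112)
p1 ((-0.5383320675281951, -1.5956293451369064), 0.9283063191175461)
[ 0.48307261 -0.0130156   0.06992697] [ 1.79826611e+02 -4.88065767e-02  6.34565154e+01] 0.09290763886963016
```

View pics/p3_ov.png

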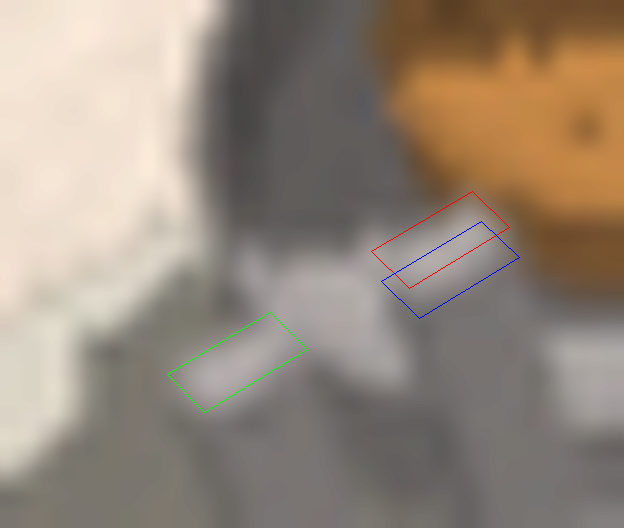

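The pointer is level within about 0.5 mm. Next I'll go up to the fine knob and turn back for the longest stroke.

step_arm(series=[[0,0,-15,0,0,0,1],[0,0,-29,0,0,0,1],[0,0,-29,0,0,-9,1],[0,0,-29,0,0,-18,1],[0,0,-29,0,0,-27,1],[0,0,-29,0,0,-36,1],[0,0,-29,0,0,-45,1],[0,0,-29,0,0,-54,1],[0,0,-29,0,0,-63,1],[0,0,-29,0,0,-72,1],[0,0,-29,0,0,-81,1],[0,0,-29,0,0,-90,1],[0,0,-29,0,0,-96,1],[0,0,-29,0,0,-96,1],[0,0,-29,0,0,-96,1]], squeeze=10)

```text
time: 10.68
tool_pos: [0.4831, -0.013, 0.0995]
eef_rot: [180.0, 0.2, 159.3]
wrist_force: [-0.0, 0.0, 0.2]
finger_gap: 0.093
```

step_arm(series=[[0,0,0,0,0,0,0.2],[0,0,0,0,0,0,0.2],[0,0,0,0,0,0,0.2],[0,0,0,0,0,0,0.2],[0,0,0,0,0,0,0.2],[0,0,0,0,0,0,0.2],[0,0,0,0,0,0,0.2],[0,0,0,0,0,0,0.2]])

```text
time: 11.68
tool_pos: [0.483, -0.0133, 0.0995]
eef_rot: [180.0, 0.2, 159.3]
wrist_force: [-1.4, -3.8, 2.2]
finger_gap: 0.0256
```

step_arm(series=[[0,0,0,0,0,0,0.1],[0,0,0,0,0,0,0.1],[0,0,0,0,0,5,0.1],[0,0,0,0,0,10,0.1],[0,0,0,0,0,12.5,0.1],[0,0,0,0,0,15,0.1],[0,0,0,0,0,15,0.1]], squeeze=50)

```text
time: 12.55
tool_pos: [0.483, -0.0133, 0.0995]
eef_rot: [179.9, 0.2, 144.3]
wrist_force: [-0.2, -1.9, 0.9]
finger_gap: 0.0251
```

```bash
cat > tq.py <<'E'
from workcell import r
import numpy as np
L=[r.state()]
for _ in range(6): r.camera("top"); L.append(r.state())
t=np.array([s["ft_torque"][2] for s in L]);j=np.array([s["joint_torque"][5] for s in L])
s=L[-1];print("t %.2f yaw %.2f ftz %s avg %.4f sd %.4f | j6 %s avg %.4f"%(s["time"],s["eef_rot"][2],t.round(3),t[1:].mean(),t.std(),j.round(3),j[1:].mean()),s["wrist_force"].round(1))
E
python3 tq.py
```

```text
t 12.85 yaw 144.34 ftz [ 0.039 -0.007 -0.028  0.035  0.075  0.021  0.018] avg 0.0192 sd 0.0308 | j6 [0.647 0.241 0.064 0.033 0.049 0.046 0.047] avg 0.0799 [-0.1 -2.1  0.9]
```

step_arm(series=[[0,0,0,0,0,2.5,0.1],[0,0,0,0,0,5,0.1],[0,0,0,0,0,5,0.1]])

```text
time: 13.22
tool_pos: [0.4831, -0.0133, 0.0995]
eef_rot: [179.9, 0.2, 139.4]
wrist_force: [-1.2, -1.7, 1.0]
finger_gap: 0.0252
```

```bash
python3 tq.py
```

```text
t 13.53 yaw 139.37 ftz [ 0.001 -0.04   0.003  0.059  0.077  0.049  0.052] avg 0.0332 sd 0.0384 | j6 [0.635 0.23  0.056 0.034 0.043 0.041 0.044] avg 0.0746 [-1.3 -1.8  1.1]
```

step_arm(series=[[0,0,0,0,0,2.5,0.1],[0,0,0,0,0,5,0.1],[0,0,0,0,0,5,0.1]])

```text
time: 13.9
tool_pos: [0.483, -0.0133, 0.0995]
eef_rot: [179.9, 0.2, 134.4]
wrist_force: [-0.5, -2.1, 0.7]
finger_gap: 0.0256
```

```bash
python3 tq.py
```

```text
t 14.20 yaw 134.39 ftz [ 0.059 -0.008 -0.027  0.05   0.074  0.062  0.051] avg 0.0337 sd 0.0358 | j6 [0.635 0.23  0.056 0.035 0.043 0.041 0.045] avg 0.0750 [-1.1 -1.9  1.2]
```

The joint-6 torque is a clean, repeatable signal, settling at about 0.044. I'll keep going and check in the scene image that the foot is really descending, i.e. no slip.

step_arm(series=[[0,0,0,0,0,2.5,0.1],[0,0,0,0,0,5,0.1],[0,0,0,0,0,5,0.1]])

```text
time: 14.58
tool_pos: [0.4831, -0.0133, 0.0995]
eef_rot: [179.9, 0.2, 129.4]
wrist_force: [-0.1, -2.4, 0.2]
finger_gap: 0.025
```

```bash
python3 tq.py; cat > foot.py <<'E'
from h import *
I=avg("scene",5).round().astype(np.uint8);A=cv2.imread("pics/p3.png")
cv2.imwrite("pics/f%d.png"%round(r.state()["time"]*100),I)
def row(J):return cv2.resize(cv2.convertScaleAbs(J[185:275,165:225],alpha=1.7),(400,600),interpolation=cv2.INTER_CUBIC)
cv2.imwrite("pics/foot.png",np.hstack([row(A),row(I)]))
for b in((187,205,176,190),(232,255,188,206)):
    g=lambda J:cv2.cvtColor(J[b[0]:b[1],b[2]:b[3]],cv2.COLOR_BGR2GRAY).astype(np.float32)
    print(cv2.phaseCorrelate(g(A),g(I)))
E
python3 foot.py
```

```text
t 14.88 yaw 129.42 ftz [ 0.047 -0.001  0.028  0.003  0.037  0.015  0.165] avg 0.0410 sd 0.0526 | j6 [0.634 0.229 0.056 0.035 0.043 0.041 0.045] avg 0.0750 [-0.6 -1.6  1.8]
((0.6527641670043263, 1.930896663714968), 1.0180955661667719)
((0.2585348963422103, 0.8582106844643977), 1.0169023915573403)
```

View pics/foot.png

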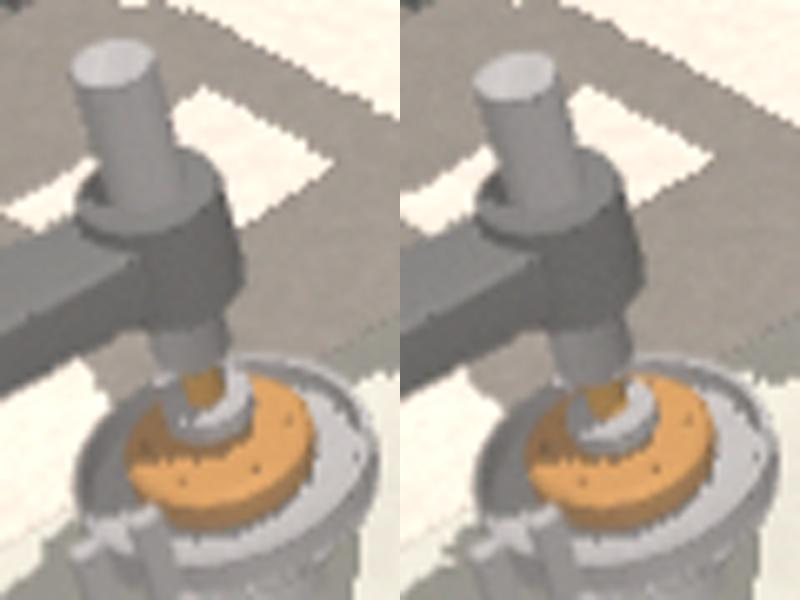

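The foot fell about 4 mm for 30° (as expected), so there's no slip. I'll carry on in identical steps.

step_arm(series=[[0,0,0,0,0,2.5,0.1],[0,0,0,0,0,5,0.1],[0,0,0,0,0,5,0.1]])

```text
time: 15.5
tool_pos: [0.483, -0.0133, 0.0995]
eef_rot: [179.9, 0.2, 124.4]
wrist_force: [-0.2, -2.0, 0.1]
finger_gap: 0.0252
```

```bash
python3 tq.py
```

```text
t 15.80 yaw 124.43 ftz [-0.052  0.003 -0.062  0.036  0.097  0.036  0.085] avg 0.0325 sd 0.0573 | j6 [0.635 0.231 0.054 0.024 0.04  0.038 0.038] avg 0.0710 [-0.6 -1.7 -0.1]
```

step_arm(series=[[0,0,0,0,0,2.5,0.1],[0,0,0,0,0,5,0.1],[0,0,0,0,0,5,0.1]])

```text
time: 16.18
tool_pos: [0.483, -0.0133, 0.0994]
eef_rot: [179.9, 0.2, 119.5]
wrist_force: [-0.2, -1.9, -0.2]
finger_gap: 0.0254
```

```bash
python3 tq.py
```

```text
t 16.48 yaw 119.45 ftz [-0.001 -0.027  0.02   0.065  0.013  0.104  0.053] avg 0.0381 sd 0.0411 | j6 [0.634 0.23  0.056 0.034 0.043 0.041 0.044] avg 0.0746 [-0.2 -2.  -0.2]
```

step_arm(series=[[0,0,0,0,0,2.5,0.1],[0,0,0,0,0,5,0.1],[0,0,0,0,0,5,0.1]])

```text
time: 16.85
tool_pos: [0.483, -0.0133, 0.0995]
eef_rot: [179.9, 0.1, 114.5]
wrist_force: [-1.3, -2.3, 0.8]
finger_gap: 0.0253
```

```bash
python3 tq.py
```

```text
t 17.15 yaw 114.48 ftz [ 0.002 -0.028 -0.007  0.     0.053  0.085  0.011] avg 0.0189 sd 0.0360 | j6 [0.634 0.229 0.056 0.035 0.043 0.041 0.044] avg 0.0748 [-1.1 -1.8 -0.2]
```

step_arm(series=[[0,0,0,0,0,2.5,0.1],[0,0,0,0,0,5,0.1],[0,0,0,0,0,5,0.1]])

```text
time: 17.52
tool_pos: [0.483, -0.0133, 0.0994]
eef_rot: [179.8, 0.1, 109.5]
wrist_force: [-0.3, -2.6, 0.8]
finger_gap: 0.0253
```

```bash
python3 tq.py; python3 foot.py
```

```text
t 17.82 yaw 109.51 ftz [-0.     0.009 -0.032  0.068  0.051  0.023  0.018] avg 0.0231 sd 0.0307 | j6 [0.634 0.229 0.056 0.035 0.043 0.041 0.044] avg 0.0748 [-1.3 -1.7  0.3]
((1.3824137109305825, 3.3638725415101645), 0.8326836391731545)
((0.9349552313263452, 0.6471268115422095), 0.5717406879972529)
```

step_arm(series=[[0,0,0,0,0,1,0.1],[0,0,0,0,0,2,0.1],[0,0,0,0,0,3,0.1],[0,0,0,0,0,4,0.1],[0,0,0,0,0,5,0.1]])

```text
time: 18.7
tool_pos: [0.483, -0.0133, 0.0995]
eef_rot: [179.8, 0.1, 104.4]
wrist_force: [-1.0, -2.7, -0.3]
finger_gap: 0.0255
```

```bash
python3 tq.py
```

```text
t 19.00 yaw 104.50 ftz [0.27  0.266 0.181 0.109 0.128 0.161 0.13 ] avg 0.1624 sd 0.0610 | j6 [-0.097 -0.122  0.501  0.322  0.211  0.167  0.151] avg 0.2049 [-0.6 -1.9  0.5]
```

step_arm(series=[[0,0,0,0,0,1,0.1],[0,0,0,0,0,2,0.1],[0,0,0,0,0,3,0.1],[0,0,0,0,0,4,0.1],[0,0,0,0,0,5,0.1]])

```text
time: 19.62
tool_pos: [0.483, -0.0133, 0.0995]
eef_rot: [179.8, 0.1, 99.4]
wrist_force: [-1.7, -2.4, 0.6]
finger_gap: 0.0253
```

```bash
python3 tq.py
```

```text
t 19.93 yaw 99.50 ftz [0.309 0.229 0.181 0.13  0.108 0.15  0.123] avg 0.1535 sd 0.0665 | j6 [-0.083 -0.106  0.518  0.338  0.227  0.182  0.166] avg 0.2206 [-0.2 -2.3  0.8]
```

step_arm(series=[[0,0,0,0,0,1,0.1],[0,0,0,0,0,2,0.1],[0,0,0,0,0,3,0.1],[0,0,0,0,0,4,0.1],[0,0,0,0,0,5,0.1]])

```text
time: 20.55
tool_pos: [0.483, -0.0133, 0.0994]
eef_rot: [179.8, 0.1, 94.4]
wrist_force: [-0.9, -1.9, -0.8]
finger_gap: 0.0252
```

```bash
python3 tq.py; python3 foot.py
```

```text
t 20.85 yaw 94.51 ftz [0.292 0.252 0.165 0.153 0.175 0.175 0.194] avg 0.1857 sd 0.0478 | j6 [-0.067 -0.091  0.533  0.354  0.242  0.198  0.182] avg 0.2365 [-0.4 -1.6 -0.5]
((1.3917496577009425, 4.3827951530416875), 1.2032037567209315)
((1.2568545528779778, 0.34159980487776664), 0.5502095675026929)
```

View pics/foot.png

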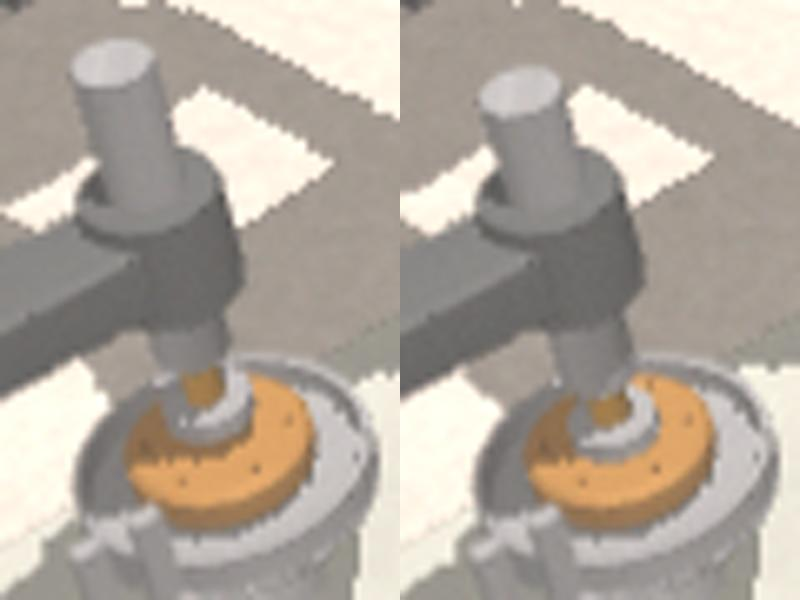

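The 0.016 per 5° slope shows the foot is in contact. The brass spring section also looks shorter, so the touch may have come earlier than I thought. I'll quantify this from the saved frames before moving further.

```bash
ls pics/f[0-9]*; python3 - <<'E'
import cv2,glob,numpy as np
F=sorted(glob.glob("pics/f[0-9]*.png"),key=lambda s:int(s[6:-4]))
im=[cv2.imread("pics/p3.png")]+[cv2.imread(f) for f in F]
S=10
U=[cv2.resize(i[180:280,160:230].astype(np.float32),None,fx=S,fy=S,interpolation=cv2.INTER_CUBIC) for i in im]
def crop(u,x0,y0,x1,y1):return u[(y0-180)*S:(y1-180)*S,(x0-160)*S:(x1-160)*S]
for nm,b in(("spindle top",(174,188,191,197)),("foot front",(190,247,203,255)),("foot tight",(191,249,202,254)),("foot big",(188,243,204,256))):
  for ref in(0,1):
    T=crop(U[ref],*b);o=[]
    for u in U:
        R=cv2.matchTemplate(u,T,cv2.TM_CCOEFF_NORMED);_,v,_,l=cv2.minMaxLoc(R)
        o.append(((l[0]/S+160-b[0]).__round__(2),(l[1]/S+180-b[1]).__round__(2),round(v,3)))
    print(nm,ref,o)
g=np.clip(np.hstack([cv2.resize(i[236:262,182:212],(200,173),interpolation=cv2.INTER_CUBIC)*1.0 for i in im])*1.7,0,255)
cv2.imwrite("pics/footseq.png",cv2.resize(g,(800,173)))
E
```

```text
pics/f1512.png
pics/f1808.png
pics/f2110.png
spindle top 0 [(0.0, 0.0, 1.0), (0.6, 2.0, 0.985), (0.6, 3.2, 0.923), (0.7, 4.3, 0.841)]
spindle top 1 [(-0.6, -1.9, 0.983), (0.0, 0.0, 1.0), (0.3, 1.4, 0.979), (0.7, 2.2, 0.981)]
foot front 0 [(0.0, 0.0, 1.0), (0.1, 1.2, 0.904), (0.2, 2.2, 0.714), (0.3, 2.3, 0.723)]
foot front 1 [(-0.2, -1.4, 0.908), (0.0, 0.0, 1.0), (0.5, 0.8, 0.866), (0.5, 0.9, 0.867)]
foot tight 0 [(0.0, 0.0, 1.0), (0.2, 1.1, 0.871), (0.4, 1.2, 0.753), (0.4, 1.4, 0.738)]
foot tight 1 [(0.0, -1.5, 0.917), (0.0, 0.0, 1.0), (0.5, 0.7, 0.874), (0.5, 0.8, 0.887)]
foot big 0 [(0.0, 0.0, 1.0), (0.4, 1.2, 0.912), (1.0, 2.3, 0.787), (1.0, 2.4, 0.785)]
foot big 1 [(-0.3, -1.1, 0.899), (0.0, 0.0, 1.0), (0.4, 0.8, 0.898), (0.4, 0.9, 0.884)][ WARN:0@6.585] global loadsave.cpp:1063 imwrite_ Unsupported depth image for selected encoder is fallbacked to CV_8U.
```

View pics/footseq.png

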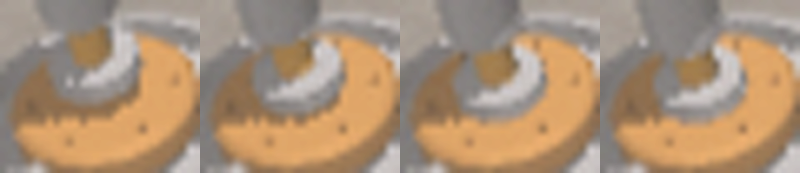

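The image shows the foot stopped descending somewhere between about 42° and 52°, which is too vague. I'll locate the touch by backing off in identical creep steps and looking for the 0.08 step in the joint-6 torque.

step_arm(series=[[0,0,0,0,0,-1,0.1],[0,0,0,0,0,-2,0.1],[0,0,0,0,0,-3,0.1],[0,0,0,0,0,-4,0.1],[0,0,0,0,0,-5,0.1]])

```text
time: 21.72
tool_pos: [0.483, -0.0133, 0.0995]
eef_rot: [179.8, 0.1, 99.6]
wrist_force: [-1.1, -2.2, 0.1]
finger_gap: 0.0254
```

```bash
python3 tq.py
```

```text
t 22.02 yaw 99.50 ftz [-0.061 -0.052  0.092  0.019  0.001  0.064 -0.028] avg 0.0161 sd 0.0536 | j6 [ 0.275  0.298 -0.326 -0.147 -0.035  0.009  0.025] avg -0.0295 [-0.4 -2.2  0.1]
```

step_arm(series=[[0,0,0,0,0,-1,0.1],[0,0,0,0,0,-2,0.1],[0,0,0,0,0,-3,0.1],[0,0,0,0,0,-4,0.1],[0,0,0,0,0,-5,0.1]])

```text
time: 22.65
tool_pos: [0.483, -0.0133, 0.0995]
eef_rot: [179.8, 0.1, 104.6]
wrist_force: [-1.6, -2.1, 0.2]
finger_gap: 0.0251
```

```bash
python3 tq.py
```

```text
t 22.95 yaw 104.49 ftz [-0.123 -0.031 -0.043  0.012  0.044  0.005 -0.007] avg -0.0033 sd 0.0496 | j6 [ 0.259  0.282 -0.342 -0.162 -0.051 -0.007  0.009] avg -0.0453 [-1.6 -2.5 -0.4]
```

step_arm(series=[[0,0,0,0,0,-1,0.1],[0,0,0,0,0,-2,0.1],[0,0,0,0,0,-3,0.1],[0,0,0,0,0,-4,0.1],[0,0,0,0,0,-5,0.1]])

```text
time: 23.58
tool_pos: [0.483, -0.0133, 0.0994]
eef_rot: [179.8, 0.1, 109.6]
wrist_force: [-0.1, -1.9, 0.1]
finger_gap: 0.0252
```

```bash
python3 tq.py
```

```text
t 23.88 yaw 109.49 ftz [-0.213 -0.124 -0.106 -0.083 -0.077 -0.021 -0.111] avg -0.0869 sd 0.0540 | j6 [ 0.173  0.196 -0.429 -0.25  -0.139 -0.094 -0.079] avg -0.1326 [-1.4 -3.7  0.6]
```

step_arm(series=[[0,0,0,0,0,-1,0.1],[0,0,0,0,0,-2,0.1],[0,0,0,0,0,-3,0.1],[0,0,0,0,0,-4,0.1],[0,0,0,0,0,-5,0.1]])

```text
time: 24.5
tool_pos: [0.4831, -0.0133, 0.0995]
eef_rot: [179.9, 0.1, 114.6]
wrist_force: [-0.1, -1.1, 0.6]
finger_gap: 0.0251
```

```bash
python3 tq.py
```

```text
t 24.80 yaw 114.48 ftz [-0.209 -0.13  -0.079 -0.1   -0.097 -0.095 -0.023] avg -0.0874 sd 0.0520 | j6 [ 0.172  0.195 -0.431 -0.251 -0.139 -0.095 -0.079] avg -0.1332 [-1.2 -1.9  0.1]
```

step_arm(series=[[0,0,0,0,0,-1,0.1],[0,0,0,0,0,-2,0.1],[0,0,0,0,0,-3,0.1],[0,0,0,0,0,-4,0.1],[0,0,0,0,0,-5,0.1]])

```text
time: 25.42
tool_pos: [0.483, -0.0133, 0.0995]
eef_rot: [179.9, 0.2, 119.6]
wrist_force: [-1.3, -2.5, 0.6]
finger_gap: 0.0255
```

```bash
python3 tq.py
```

```text
t 25.73 yaw 119.48 ftz [-0.154 -0.074 -0.017 -0.118 -0.066 -0.084 -0.081] avg -0.0735 sd 0.0395 | j6 [ 0.172  0.194 -0.431 -0.251 -0.14  -0.095 -0.079] avg -0.1335 [-1.2 -2.7  1. ]
```

The touch is clear: the torque dropped by 0.087 between yaw 104.5° and 109.5°, which puts it at about 106.7°. So yaw 94.5° is about 0.21 rad past the touch, or roughly 15 N. I'll return there.

step_arm(series=[[0,0,0,0,0,4,0.1],[0,0,0,0,0,8,0.1],[0,0,0,0,0,12,0.1],[0,0,0,0,0,15,0.1],[0,0,0,0,0,17,0.1],[0,0,0,0,0,19,0.1],[0,0,0,0,0,20,0.1],[0,0,0,0,0,21,0.1],[0,0,0,0,0,22,0.1],[0,0,0,0,0,23,0.1],[0,0,0,0,0,24,0.1],[0,0,0,0,0,25,0.1]])

```text
time: 27.22
tool_pos: [0.483, -0.0133, 0.0994]
eef_rot: [179.8, 0.1, 94.4]
wrist_force: [-1.2, -2.5, 0.7]
finger_gap: 0.0252
```

```bash
python3 tq.py
```

```text
t 27.52 yaw 94.48 ftz [0.277 0.214 0.169 0.172 0.148 0.116 0.165] avg 0.1642 sd 0.0479 | j6 [-0.07  -0.092  0.533  0.353  0.243  0.198  0.183] avg 0.2363 [-1.3 -3.6  0.1]
```

The readings match the earlier ones at this angle, so I'll let go and retreat upward.

step_arm(series=[[0,0,0,0,0,0,1],[0,0,0,0,0,0,1],[0,0,0,0,0,0,1],[0,0,0,0,0,0,1],[0,0,0,0,0,0,1],[0,0,0,0,0,0,1],[0,0,-20,0,0,0,1],[0,0,-50,0,0,0,1],[0,0,-85,0,0,0,1],[0,0,-120,0,0,0,1],[0,0,-120,0,0,0,1],[0,0,-120,0,0,0,1],[0,0,-120,0,0,0,1]])

```text
time: 29.15
tool_pos: [0.4823, -0.0131, 0.2187]
eef_rot: [179.9, 0.1, 94.5]
wrist_force: [0.9, 1.0, -0.2]
finger_gap: 0.0927
```

```bash
python3 foot.py; python3 - <<'E'
import cv2,glob,numpy as np
from h import *
F=sorted(glob.glob("pics/f[0-9]*.png"),key=lambda s:int(s[6:-4]));I=cv2.imread(F[-1]);A=cv2.imread("pics/f2110.png")
def m(Aim,b,nm):
    U=lambda i:cv2.resize(i[b[1]-8:b[3]+8,b[0]-8:b[2]+8].astype(np.float32),None,fx=10,fy=10,interpolation=cv2.INTER_CUBIC)
    T=U(Aim)[80:-80,80:-80];_,v,_,l=cv2.minMaxLoc(cv2.matchTemplate(U(I),T,cv2.TM_CCOEFF_NORMED));print(nm,l[0]/10-8,l[1]/10-8,v)
m(A,(174,188,191,197),"spindle vs 65deg");m(cv2.imread("pics/p3.png"),(183,258,195,272),"pointer vs p3");m(cv2.imread("pics/avg_scene.png"),(333,180,367,228),"tumbler");m(cv2.imread("pics/avg_scene.png"),(284,174,318,208),"cup")
s=r.state();print(s["time"],s["wrist_force"],s["tool_pos"],s["finger_gap"])
E
python3 ov.py p4
```

```text
((1.3466029411244733, -0.06340993008966045), 0.35537681491286666)
((1.3047963869322965, 0.3570652529753602), 0.5421283355465641)
spindle vs 65deg -0.2999999999999998 0.5999999999999996 0.912202000617981
pointer vs p3 0.0 0.0 0.9982441067695618
tumbler 0.0 0.0 0.998778760433197
cup 0.0 0.0 0.998756468296051
29.4 [ 0.48392939 -0.40719654  0.39925427] [ 0.48252691 -0.01312159  0.21911732] 0.09303970679678736
29.8 [1.79813335e+02 9.00301804e-02 9.44854244e+01]
avg_scene ((-1.3613446102429556, -5.797308570156503), 0.7358161193132401)
p1 ((-0.6618840646960358, -1.3996129304637535), 0.932913670539856)
```

The pointer, tumbler and cup haven't moved. The spindle match is ambiguous, possibly because of the arm's shadow. I'll clear the arm and measure the turn of the fine mark from the top view.

step_arm(series=[[50,0,0,0,0,0,1],[100,0,0,0,0,0,1],[150,0,0,0,0,0,1],[200,0,0,0,0,0,1],[250,0,0,0,0,0,1],[290,0,0,0,0,0,1],[300,0,0,0,0,0,1],[300,0,0,0,0,0,1],[300,0,0,0,0,0,1]])

```text
time: 30.92
tool_pos: [0.4594, 0.285, 0.2191]
eef_rot: [179.8, 0.1, 94.4]
wrist_force: [-0.6, 0.3, 0.8]
finger_gap: 0.0932
```

```bash
python3 - <<'E'
from h import *
k=np.array([.483,-.0132,.0853+.043])
B=avg("top",8);A=cv2.imread("pics/avg_top.png").astype(float);cv2.imwrite("pics/top_end.png",B.round())
c=proj("top",k)[0];print("axis px",c)
for nm,I in(("start",A),("end",B)):
    g=I.mean(2);yy,xx=np.mgrid[0:400,0:640]
    m=(np.hypot(xx-352.6,yy-244)<13.5)&(g>65)
    n,l,st,ce=cv2.connectedComponentsWithStats(m.astype(np.uint8))
    for i in range(1,n):
        s=l==i;w=(g-55)*s;p=np.array([(w*xx).sum(),(w*yy).sum()])/w.sum()
        d=atz("top",p,k[2])-k;print(nm,st[i,4],p.round(2),"r %.1f mm ang %.1f"%(np.hypot(*d[:2])*1e3,np.degrees(np.arctan2(d[1],d[0]))))
I=avg("scene",8).round().astype(np.uint8);cv2.imwrite("pics/end.png",I)
def m(Aim,b,nm):
    U=lambda i:cv2.resize(i[b[1]-8:b[3]+8,b[0]-8:b[2]+8].astype(np.float32),None,fx=10,fy=10,interpolation=cv2.INTER_CUBIC)
    T=U(Aim)[80:-80,80:-80];_,v,_,l=cv2.minMaxLoc(cv2.matchTemplate(U(I),T,cv2.TM_CCOEFF_NORMED));print(nm,l[0]/10-8,l[1]/10-8,v)
for f in("avg_scene","p3","f1512","f1808","f2110"): m(cv2.imread(f"pics/{f}.png"),(174,188,191,197),"spindle vs "+f)
E
```

```text
axis px [354.04043202 243.81837615]
start 9 [352.92 248.74] r 9.4 mm ang 167.0
start 7 [348.55 254.86] r 22.9 mm ang 153.5
end 20 [342.89 245.8 ] r 21.1 mm ang 100.3
end 10 [349.59 244.74] r 8.5 mm ang 101.8
spindle vs avg_scene 1.3000000000000007 4.300000000000001 0.9879420399665833
spindle vs p3 -7.4 -8.0 0.4144051671028137
spindle vs f1512 -8.0 -8.0 0.37257856130599976
spindle vs f1808 2.5999999999999996 -2.5 0.32574447989463806
spindle vs f2110 -2.9000000000000004 -2.5999999999999996 0.28805384039878845[ WARN:0@6.693] global loadsave.cpp:1063 imwrite_ Unsupported depth image for selected encoder is fallbacked to CV_8U.
```

The fine mark turned 65.2° (65° commanded), and the spindle dropped 4.3 px from the start in the same light, the same as when held. The knob stayed put on release, so I'm handing in.

```bash
python3 -c "
from workcell import r
print(r.sign_off(), r.state()['time'])"
```

```text
the job is handed in; nothing more can be done
the job is handed in; nothing more can be done
```

I set the biscuit against the foot at an estimated 15 N and handed the job in at about 32 s of the 72 s allowed. No verdict was given.

- **Coarse knob:** I turned it 55° clockwise, which brought the pointer tip level with the post to within about 0.5 mm as judged in the scene picture. It did not move after that: the pointer's image shift was 0.0 px after the final release.
- **Fine knob:** I turned it in small steps, then backed off to find the touch. The torque dropped by 0.087 N m about 53° into the turn. I returned to 65°, about 0.21 rad past the touch, and the torque reading there repeated the earlier one.
- **After letting go:** the mark on the fine knob showed 65.2° of turn, and the foot's spindle sat at the same height as while held, so the knob stayed put. The tumbler and cup showed 0.0 px of shift, and the arm was clear.

Some checks disagreed or failed:
- Foot tracking in the pictures left the touch uncertain, between 42° and 52°. The torque step settled it.
- One spindle comparison after letting go was 0.6 px off while the arm stood near. The 65.2° mark and a match against the start picture did not bear that out.
- The other spindle comparisons, against pictures taken with the arm near, gave no usable match.
- The last overlay picture was refused by the viewer's limit of 12. The final pointer check was therefore by numbers only.

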